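Latch the plate press and hold its cam lever at full lift

ROBOT

A 6-joint arm with a two-finger parallel gripper is mounted at the origin on the work surface. World frame = base frame: x ahead of the robot, y to its left, z up, the work surface at z = 0. Lengths are in m, angles in degrees, forces in N, time in s.
With the tool pointing down it reaches from about 0.375 to 0.9 m from the base axis. Payload 3.1 kg.
Tool frame: the origin (TCP) lies at the very end of the fingers, on their centre line; the grasp point (between the pads) lies 19 mm behind it; z points along the fingers, y is the line along which they close (so a half turn about z gives the same grasp; the last joint's range is limited). The gripper opens to 87 mm and grips with 3 to 60 N. Pads are 19 mm wide; open, the fingers measure 117 mm over their backs; the gripper's body (75 mm by 190 mm) begins 51 mm behind the grasp point.
Start: joints at [-76.06, 30.224, 82.088, -0, 67.689, -10.227], TCP at [0.256, -0.57, 0.223] pointing down, gripper open.
Joint ranges: [-176.69, 176.69], [-43.24, 126.21], [12.49, 139.97], [-82, 262], [0, 151.66], [-163.58, 163.58]. Speed limits (degrees/s): [159.86, 159.86, 180, 180, 180, 180].

INTERFACE

Orientations are given as a 3x3 rotation matrix whose columns are the frame's x, y, z axes.
In Python, from rig import bot gives the robot as it stands.
- The arm moves only by the tool move_arm, never from a script. Its argument "increments" is a list of rows, each an object with "xyz": the shift along the tool's x, y, z in mm, a list of three; "roll": the turn about the tool's z in rad; "grip": the opening in per cent of the stroke, from 0 (shut) to 100 (fully open). A call has 1 to 5 rows; each row shifts and turns the commanded pose from where the row before left it, along the tool's axes as they then stand; what a row does not reach is not made up. A row lasts 1/12 s, in which the tool goes at most 41.7 mm and 7.16 degrees, less where a joint would pass 70% of its speed; a pose out of reach is approached as far as the arm can. A call is refused whole if a number of a shift passes 41.7 or a number of a turn 0.125, either way. A call with a gripper value outside its range is refused whole. The fingers move at their own pace and stop on an object; the grip force is fixed at half the most. Time passes only in rows, so rows that do not move let the fingers close. It gives the time, the measured TCP pose, the force, the opening and the grip force at its end, in the units of the state.
- bot.read_state(): the state, without advancing time (a new reading comes with each control period).
- bot.capture(name): name is "scene" or "top" or "wrist"; returns (picture, depth): 420x560x3 uint8, red, green, blue; 420x560 float32, m along the optical axis (not along the pixel's ray), 0 where there is no reading.
- bot.camera_model(name): a dict with "intrinsics" (3x3 intrinsics, pixels), "rvec" (rotation vector, rad) and "tvec" (3), from world to camera coordinates, as OpenCV has them; the wrist camera has in their place "tool_from_camera" (4x4, takes a point from camera to tool coordinates, whose origin is the TCP and whose axes are the flange's). Camera axes: x right, y down, z forward; pixel columns grow to the right and rows downward; lengths in m; the calibration is good to about 2 mm. A picture is of the moment at which its call begins: read the wrist's pose just before it. camera_model takes no time and is no camera call.
- bot.hand_in(): hands the job in; it is judged then, once.
Trained networks look in the newest picture that a camera, given by its name, has taken for a name from the list of things; names that differ only in an ending like _2 or _b are one class to them, and where a whole thing is asked for, a point or a joint stands for the part that bears it (a point fixed in the world has none). Each returns a list of dicts, best first, with "conf" (0 to 1); they miss things now and then, are a little off and sometimes report something else, mostly with a low value. They report only what shows in the picture. A call takes as long as a camera call.
- bot.spot_in(label, camera): "at" ([x, y, z] in m, in the coordinates of the camera as it stood for that picture, good to about 4 mm: the middle of the surface that is visible of it).
- bot.trace(label, camera): "mask" (420x560 bool, what is visible of it).
The state is a dict: "time_s": time; "joint_positions": joint angles; "qvel": joint speeds; "tau": joint torques, N m; "position": TCP position; "tcp_rot": TCP orientation; "force": force on the tool from outside, world axes, zero at the start; "moment": the same for the moment, N m; "opening": opening from 0.0 (shut) to 1.0 (fully open); "grasp_force": force on a finger pad.
Only numpy, scipy, OpenCV 4.12 (cv2) and the standard library are available. Lean on these libraries where they do the work, as an engineer would, in place of code of your own. Each camera call takes 0.05 s, during which the arm holds its last target. There are 200 camera calls.

TASK

Secure the closed clear lid of the well-plate press by turning the orange turnbutton all the way round until it points squarely across onto the lid. Only then swing the red-handled cam lever up to its point of highest lift, where the lever stands straight up, and finish while still holding it there with the fingers, because it springs back when let go. Keep the lid shut and leave the tube rack, the bottle and the tip box where they are.

Things in the scene. Friction and masses are not known exactly. Their poses are not given: they have to be found in the camera images.
- press: White well-plate press fixed level on the bench. Origin: centre of its underside; x points from its front (turnbutton) to its rear (lid hinge), y to its left, z up. Foot 200 (x) by 220 (y) by 12 mm; housing 124 by 164 mm, top of its lid at 74 mm. Front block under the turnbutton: x -99 to -63, y -25 to 85 mm, 74 mm high. Cam lever on its right (-y) side. Red pins at the rear rise with the platen.
- turnbutton (a joint): Turn of the orange turnbutton about its upright pivot. 0: blade points to the press's +y, off the lid; grows clockwise seen from above; 1.57: blade points to +x, squarely across onto the lid (secured); stop at 1.62. Starts between 0 and 0.8, light friction (0.03 N m), stays where left. Blade 16 mm wide, 8 mm thick, reaches 44 mm from the pivot, top 83.5 mm above the bench.
- knob (a point): Point on the turnbutton's upright round knob (12 mm diameter, 32 mm tall, from 83.5 to 115.5 mm above the bench), on the knob's axis, 36 mm from the pivot axis, at 100.5 mm above the bench.
- pivot (a point): Point on the turnbutton's vertical pivot axis, at the knob point's height (100.5 mm above the bench). Fixed on the press at x -82, y 30 mm.
- cam (a joint): Turn of the cam lever about a level axis along the press's y. 0: at rest, lever pointing to the front (-x), 15 degrees above level; grows as it swings up and over to the rear; 1.309: straight up, the highest lift; beyond that the platen sinks; far stop 1.85. A spring (with the platen's load 3 to 8 N at the handle) returns it to 0 when let go.
- lever_arm: The cam lever: dark steel arm 120 mm from axis to handle (8 by 18 mm section) with a round red handle bar 16 mm in diameter and 76 mm long that points out sideways to the press's -y (at press y -108 to -184 mm). Origin on the lever's axis at press x 0, y -92, z 50 mm; turns with the lever about the press's y axis.
- lever_grip (a point): Point on the red handle bar's axis, 120 mm from the lever's axis, at press y = -154 mm, near the middle of the bar's free length. At rest it lies at press x -116, z 81 mm; straight up at press x 0, z 170 mm.
- lever_axis (a point): Point on the lever's level turning axis, at press x 0, y -154, z 50 mm (same y as the grip point). Fixed on the press.
- platen (a joint): Rise of the platen with the well plate under the lid, driven by the cam: 0 down, 0.0102 m at the highest lift.
- lid (a joint): Opening of the clear lid with dark frame (124 by 164 mm, 8 mm thick) about its rear edge: 0 shut, grows as it lifts. It starts shut and stays so by its own weight.
- tube_rack: Loose orange tube rack, 90 (x) by 140 (y) mm, 55 mm high, tubes to 88 mm; origin at centre of underside. Stands to the press's left. Leave alone.
- reagent_bottle: Loose amber bottle with blue cap, 60 mm diameter, 130 mm high; origin at centre of underside. Stands to the press's front left. Leave alone.
- tip_box: Loose blue pipette-tip box with white lid, 88 (x) by 123 (y) by 63 mm; origin at centre of underside. Stands to the press's right, beyond the lever. Leave alone.

How it is judged (in metres and radians):
On the way, in this order (a step that is already met when the one before it is completed fails the run):
1. the turnbutton is turned across onto the lid (value of joint turnbutton above 1.35 rad and value of joint cam below 0.4 rad), for 0.2 s.
2. the cam lever is at its highest lift, held by the fingers (value of joint turnbutton above 1.35 rad and value of joint cam between 1.159 and 1.459 rad and contact force between the fingers and lever_arm above 1 N), for 0.3 s.
At the end, for the whole second after the job is handed in: Turnbutton at 1.35 rad or more; cam lever still, within 0.15 rad of straight up (1.309), platen up 9.5 mm or more, fingers on the lever with over 1 N; lid shut (under 0.05 rad); rack, bottle and tip box upright (within 0.2 rad), within 30 mm of their starts (all of step 2 and value of joint platen above 0.0095 m and value of joint lid below 0.05 rad and velocity of joint cam between -0.15 and 0.15 rad/s and distance of each of tube_rack, reagent_bottle, tip_box from where it was at the start of the episode below 0.03 m and angle between each of tube_rack, reagent_bottle, tip_box's own z axis and vertical below 0.2 rad); the arm keeps its last pose, push and grip.
It fails at once if the cam lever is raised while the lid is not secured (value of joint cam above 0.5 rad and value of joint turnbutton below 1.35 rad).
It fails at once if the lid is opened (value of joint lid above 0.15 rad).
It fails at once if the tube rack is pushed away or tipped over (distance of tube_rack from where it was at the start of the episode above 0.03 m or angle between tube_rack's own z axis and vertical above 0.3 rad).
It fails at once if the bottle is pushed away or tipped over (distance of reagent_bottle from where it was at the start of the episode above 0.03 m or angle between reagent_bottle's own z axis and vertical above 0.3 rad).
It fails at once if the tip box is pushed away or tipped over (distance of tip_box from where it was at the start of the episode above 0.03 m or angle between tip_box's own z axis and vertical above 0.3 rad).
It also fails if it takes over 46 s, if anything falls off the work surface, if the arm or the gripper's body presses on something with over 40 N, if the wrist force passes 120 N, or if a joint passes its speed limit or range.

## Working session

There is one attempt and no reset: what is moved stays moved. The work goes in short steps, Python scripts to look and compute and a tool call to move; the robot and the scene stay as the last step left them, time stands still between calls to the robot, and variables do not carry over. Pictures are saved under pics/ and viewed, at most 10 in all, crops included, and the job is handed in when it is done.

Besides the shell and the picture viewer there is one more tool, called by a JSON object that holds its "fn" and its "kwargs". move_arm: Moves the arm, as the interface text tells. Its arguments: {"type":"object","properties":{"increments":{"type":"array"}},"required":["increments"]}

```bash
mkdir -p pics
cat > h.py <<'E'
import numpy as np, cv2
from rig import bot
def w(cam,p):
    m=bot.camera_model(cam); R=cv2.Rodrigues(np.array(m["rvec"],float))[0]
    return R.T@(np.array(p)-np.array(m["tvec"]).ravel())
def cloud(cam,d,mask):
    K=np.array(bot.camera_model(cam)["intrinsics"]); v,u=np.nonzero(mask&(d>0)); z=d[v,u]
    P=np.c_[(u-K[0,2])/K[0,0]*z,(v-K[1,2])/K[1,1]*z,z]
    m=bot.camera_model(cam); R=cv2.Rodrigues(np.array(m["rvec"],float))[0]
    return (P-np.array(m["tvec"]).ravel())@R
E
python3 - <<'E'
from h import *
np.set_printoptions(precision=4,suppress=True)
s=bot.read_state(); print(s["time_s"],s["position"],s["tcp_rot"],s["opening"])
for c in("top","scene"):
    p,d=bot.capture(c); cv2.imwrite(f"pics/{c}0.png",p[:,:,::-1])
    for l in("press","turnbutton","knob","lever_arm","lever_grip","tube_rack","reagent_bottle","tip_box"):
        r=bot.trace(l,c)
        if r:
            P=cloud(c,d,r[0]["mask"]); print(c,l,r[0]["conf"],len(P),np.median(P,0),np.percentile(P,2,0),np.percentile(P,98,0))
            if l in("press","turnbutton","lever_arm"):np.save(f"{c}_{l}.npy",P)
E
```

```text
0.0 [ 0.2557 -0.5695  0.2216] [[ 0.9123  0.4094 -0.0006]
 [ 0.4094 -0.9123  0.0022]
 [ 0.0004 -0.0022 -1.    ]] 0.9990348686067442
top press 0.97 8293 [ 0.5599 -0.0702  0.0721] [ 0.4616 -0.2063  0.0093] [0.6667 0.0384 0.0881]
top turnbutton 0.61 200 [ 0.5031 -0.0239  0.085 ] [ 0.4851 -0.045   0.0799] [ 0.5208 -0.0022  0.1172]
top lever_arm 0.98 720 [ 0.5063 -0.1787  0.0747] [ 0.4527 -0.246   0.0002] [ 0.6041 -0.1624  0.0915]
top lever_grip 0.93 623 [ 0.4974 -0.178   0.0775] [ 0.4526 -0.2428  0.0419] [ 0.6028 -0.1624  0.0915]
top tube_rack 0.89 2574 [0.5729 0.1559 0.0559] [0.5223 0.0868 0.0054] [0.6267 0.2218 0.0894]
top reagent_bottle 0.87 616 [0.4129 0.0619 0.0948] [0.3869 0.0369 0.0098] [0.4402 0.0898 0.1326]
top tip_box 0.62 2460 [ 0.4724 -0.3765  0.0629] [ 0.4289 -0.4437  0.013 ] [ 0.5172 -0.3228  0.0664]
scene press 0.86 9479 [ 0.6149 -0.08    0.0672] [ 0.466  -0.203   0.0042] [0.6773 0.0344 0.0878]
scene turnbutton 0.62 270 [ 0.5142 -0.0171  0.0848] [ 0.4875 -0.0448  0.0727] [0.528  0.0015 0.117 ]
scene knob 0.55 259 [ 0.5141 -0.0159  0.085 ] [ 0.3823 -0.0441  0.0009] [ 0.528  -0.0015  0.1173]
scene lever_arm 0.72 626 [ 0.5181 -0.1792  0.0747] [ 0.4598 -0.2429  0.0435] [ 0.6112 -0.1638  0.0901]
scene lever_grip 0.56 753 [ 0.5103 -0.1783  0.0737] [ 0.3757 -0.2436  0.0005] [ 0.611  -0.1592  0.0902]
scene tube_rack 0.93 3231 [0.5993 0.1465 0.055 ] [0.5378 0.0829 0.0031] [0.6404 0.2316 0.0886]
scene reagent_bottle 0.7 1035 [0.4372 0.0583 0.0714] [0.4125 0.0347 0.0072] [0.4478 0.0868 0.1313]
scene tip_box 0.96 3315 [ 0.509  -0.3839  0.0621] [ 0.4337 -0.4424  0.0025] [ 0.5261 -0.3236  0.0658]
```

Run:
```python
from h import *
np.set_printoptions(precision=4,suppress=True)
for c in("top","scene"):
    P=np.load(f"{c}_press.npy")
    for lo,hi in((.065,.08),(.006,.018),(-.01,.018)):
        Q=P[(P[:,2]>lo)&(P[:,2]<hi)][:,:2]
        Q=Q[np.all((Q>np.percentile(Q,.3,0)-.001)&(Q<np.percentile(Q,99.7,0)+.001),1)]
        print(c,lo,len(Q),cv2.minAreaRect(Q.astype(np.float32)*1000))
    L=np.load(f"{c}_lever_arm.npy"); H=L[(L[:,2]>.06)&(L[:,1]<-.182)]
    m=np.median(H,0); dv=np.linalg.svd(H[:,:2]-m[:2])[2][0]; print("handle",m,dv,H.min(0),H.max(0))
    T=np.load(f"{c}_turnbutton.npy"); K=T[T[:,2]>.108]; B=T[(T[:,2]>.075)&(T[:,2]<.09)]
    print("knobtop",len(K),K.mean(0),"blade",cv2.minAreaRect(B[:,:2].astype(np.float32)*1000))
a=cv2.imread("pics/top0.png")
K=np.array(bot.camera_model("top")["intrinsics"]);m=bot.camera_model("top")
def px(p):return cv2.projectPoints(np.array([p],float),np.array(m["rvec"],float),np.array(m["tvec"],float),K,None)[0].ravel()
c=px([.55,-.1,.08]).astype(int);print(c)
x0,y0=max(c[0]-110,0),max(c[1]-100,0);print(x0,y0)
b=cv2.imread("pics/scene0.png")
cv2.imwrite("pics/c.png",cv2.resize(a[y0:y0+200,x0:x0+220],(660,600),interpolation=2))
```

```text
top 0.065 4922 ((562.7562866210938, -82.11190032958984), (199.76353454589844, 172.6116485595703), 89.69786834716797)
top 0.006 1993 ((575.8009033203125, -66.92227172851562), (220.5791473388672, 200.12620544433594), 89.98941802978516)
top -0.01 2061 ((575.1121826171875, -99.5906982421875), (286.0171203613281, 202.809326171875), 89.99717712402344)
handle [ 0.4593 -0.2156  0.0877] [-0.2991 -0.9542] [ 0.452  -0.2492  0.0619] [ 0.5627 -0.182   0.0933]
knobtop 27 [ 0.5165 -0.0089  0.1157] blade ((504.9110107421875, -24.02907371520996), (54.7352180480957, 20.180273056030273), 46.119728088378906)
scene 0.065 4336 ((560.9854125976562, -105.35448455810547), (244.35586547851562, 188.15101623535156), 89.69742584228516)
scene 0.006 2058 ((581.3616943359375, -65.82442474365234), (219.8787078857422, 197.90330505371094), 89.70706939697266)
scene -0.01 2290 ((523.82763671875, -88.95791625976562), (313.0318298339844, 277.1295166015625), 0.3322545289993286)
handle [ 0.4668 -0.2135  0.0863] [-0.0149 -0.9999] [ 0.4584 -0.248   0.0779] [ 0.4722 -0.1821  0.0912]
knobtop 33 [ 0.5213 -0.0087  0.1142] blade ((506.561279296875, -22.857805252075195), (56.724754333496094, 28.3039493560791), 64.86482238769531)
[337 209]
227 109
```

View pics/c.png

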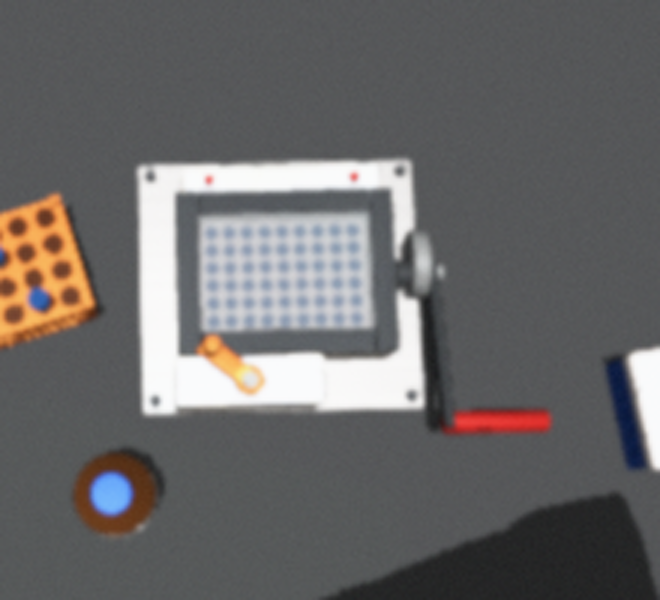

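View pics/scene0.png

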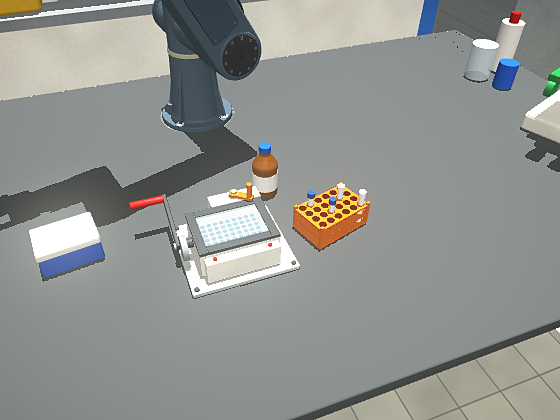

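{"fn": "move_arm", "kwargs": {"increments": [{"xyz": [31,-27,0],"roll": 0,"grip": 45},{"xyz": [31,-27,0],"roll": 0,"grip": 45},{"xyz": [31,-27,0],"roll": 0,"grip": 45},{"xyz": [31,-27,0],"roll": 0,"grip": 45},{"xyz": [31,-27,0],"roll": 0,"grip": 45}]}}

```text
time_s: 1.32
position: [0.3424, -0.3819, 0.2226]
tcp_rot: [[0.913, 0.409, 0.0], [0.409, -0.913, -0.0], [0.0, 0.0, -1.0]]
force: [0.6, -1.0, -0.4]
opening: 0.707
grasp_force: 0.0
```

{"fn": "move_arm", "kwargs": {"increments": [{"xyz": [31,-27,0],"roll": 0,"grip": 45},{"xyz": [31,-27,0],"roll": 0,"grip": 45},{"xyz": [31,-27,0],"roll": 0,"grip": 45},{"xyz": [31,-27,0],"roll": 0,"grip": 45},{"xyz": [31,-27,0],"roll": 0,"grip": 45}]}}

```text
time_s: 1.73
position: [0.4288, -0.1952, 0.2229]
tcp_rot: [[0.913, 0.409, 0.001], [0.409, -0.913, -0.0], [0.0, 0.001, -1.0]]
force: [1.2, -0.6, 0.5]
opening: 0.457
grasp_force: 0.0
```

{"fn": "move_arm", "kwargs": {"increments": [{"xyz": [31,-27,0],"roll": 0,"grip": 45},{"xyz": [31,-27,0],"roll": 0,"grip": 45},{"xyz": [31,-27,0],"roll": 0,"grip": 45},{"xyz": [31,-27,0],"roll": 0,"grip": 45},{"xyz": [0,0,0],"roll": 0,"grip": 45}]}}

```text
time_s: 2.15
position: [0.4993, -0.0414, 0.223]
tcp_rot: [[0.909, 0.416, 0.003], [0.416, -0.909, 0.003], [0.004, -0.001, -1.0]]
force: [0.3, -0.2, 0.7]
opening: 0.452
grasp_force: 0.0
```

```bash
cat >> h.py <<'E'
def wristcloud(d,mask,s):
    m=bot.camera_model("wrist"); K=np.array(m["intrinsics"]); T=np.array(m["tool_from_camera"])
    v,u=np.nonzero(mask&(d>0)); z=d[v,u]
    P=np.c_[(u-K[0,2])/K[0,0]*z,(v-K[1,2])/K[1,1]*z,z]@T[:3,:3].T+T[:3,3]
    return P@np.array(s["tcp_rot"]).T+np.array(s["position"])
E
python3 - <<'E'
from h import *
np.set_printoptions(precision=4,suppress=True)
s=bot.read_state(); p,d=bot.capture("wrist"); cv2.imwrite("pics/w1.png",p[:,:,::-1])
R=np.array(s["tcp_rot"]);print(s["time_s"],s["position"],R,s["opening"])
r=bot.trace("turnbutton","wrist"); print([x["conf"] for x in r])
if r:
    P=wristcloud(d,r[0]["mask"],s); K=P[P[:,2]>.109]; print(len(P),len(K),K.mean(0),K.min(0),K.max(0))
    B=P[(P[:,2]<.092)]; print("blade",cv2.minAreaRect(B[:,:2].astype(np.float32)*1000))
    print("tool delta mm",R.T@(K.mean(0)-s["position"])*1000)
E
```

```text
2.15 [ 0.4993 -0.0414  0.223 ] [[ 0.9094  0.416   0.0027]
 [ 0.416  -0.9094  0.0025]
 [ 0.0035 -0.0011 -1.    ]] 0.4520486286451086
[]
```

View pics/w1.png

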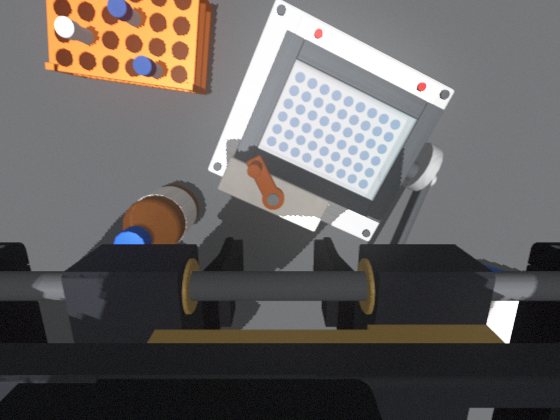

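The wrist view shows the knob at about (256,163), the pivot end at (272,200), and the press and bottle clear of the fingers. The network missed the turnbutton here, so I'll use colour and depth in that window.

Run:
```python
from h import *
np.set_printoptions(precision=4,suppress=True)
s=bot.read_state(); p,d=bot.capture("wrist")
R=np.array(s["tcp_rot"]);pos=np.array(s["position"]);print(s["time_s"],pos)
h=cv2.cvtColor(p,cv2.COLOR_RGB2HSV); M=(h[...,1]>110)&((h[...,0]<18))
W=np.zeros(M.shape,bool);W[145:215,238:290]=1
P=wristcloud(d,M&W,s);print(len(P))
K=P[P[:,2]>.106]; k=K.mean(0); print("knob",len(K),k,K.min(0),K.max(0))
B=P[(P[:,2]<.092)&(P[:,2]>.07)]; print("blade",cv2.minAreaRect(B[:,:2].astype(np.float32)*1000))
W2=np.zeros(M.shape,bool);W2[188:212,262:284]=1
print("pivot head",np.median(wristcloud(d,W2&(h[...,1]<90),s),0))
V=((h[...,1]<60)&(h[...,2]>150)); V[240:]=0
C=wristcloud(d,V,s);C=C[(C[:,2]<.02)&(C[:,2]>.005)];print("foot",cv2.minAreaRect(C[:,:2].astype(np.float32)*1000))
Rd=((h[...,1]>150)&((h[...,0]<6)|(h[...,0]>174)));Rd[:,:300]=0;C=wristcloud(d,Rd,s);print("pins",C[C[:,2]>.06].mean(0))
print("delta",R.T@(k-pos)*1000)
```

```text
2.25 [ 0.4975 -0.0461  0.2226]
836
knob 154 [ 0.52   -0.008   0.1141] [ 0.5139 -0.0134  0.1062] [ 0.5251 -0.0024  0.1164]
blade ((505.445068359375, -23.24726676940918), (56.258453369140625, 21.213741302490234), 54.95964813232422)
pivot head [ 0.492  -0.0453  0.0736]
foot ((578.4033813476562, -65.36741638183594), (218.8782501220703, 200.5277862548828), 89.99879455566406)
pins [ 0.6426 -0.1185  0.0845]
delta [ 36.2765 -25.385  108.5433]
```

{"fn": "move_arm", "kwargs": {"increments": [{"xyz": [20,-14,0],"roll": 0,"grip": 45},{"xyz": [16,-11.5,0],"roll": 0,"grip": 45},{"xyz": [0,0,35],"roll": 0,"grip": 45},{"xyz": [0,0,35],"roll": 0,"grip": 45},{"xyz": [0,0,30],"roll": 0,"grip": 45}]}}

```text
time_s: 2.72
position: [0.5193, -0.0115, 0.1216]
tcp_rot: [[0.913, 0.407, 0.001], [0.407, -0.913, -0.001], [0.001, 0.001, -1.0]]
force: [0.5, -0.2, -0.2]
opening: 0.447
grasp_force: 0.0
```

{"fn": "move_arm", "kwargs": {"increments": [{"xyz": [0,0,15],"roll": 0,"grip": 45},{"xyz": [0,0,14],"roll": 0,"grip": 30},{"xyz": [0,0,0],"roll": 0,"grip": 25},{"xyz": [0,0,0],"roll": 0,"grip": 20},{"xyz": [0,0,0],"roll": 0,"grip": 20}]}}

```text
time_s: 3.13
position: [0.52, -0.011, 0.0943]
tcp_rot: [[0.913, 0.408, 0.001], [0.408, -0.913, -0.0], [0.001, 0.001, -1.0]]
force: [0.0, 0.2, -0.4]
opening: 0.245
grasp_force: 0.0
```

{"fn": "move_arm", "kwargs": {"increments": [{"xyz": [1,7,0],"roll": 0,"grip": 20},{"xyz": [1,7,0],"roll": 0,"grip": 20},{"xyz": [0,7,0],"roll": 0,"grip": 20},{"xyz": [-1,6,0],"roll": 0,"grip": 20},{"xyz": [-1,5,0],"roll": 0,"grip": 20}]}}

```text
time_s: 3.55
position: [0.5334, -0.0399, 0.094]
tcp_rot: [[0.912, 0.409, 0.001], [0.409, -0.912, -0.001], [0.001, 0.001, -1.0]]
force: [0.8, 1.3, 0.9]
opening: 0.201
grasp_force: 0.6
```

{"fn": "move_arm", "kwargs": {"increments": [{"xyz": [0,0,0],"roll": 0,"grip": 20},{"xyz": [0,0,0],"roll": 0,"grip": 20}]}}

```text
time_s: 3.72
position: [0.5325, -0.0396, 0.0936]
tcp_rot: [[0.913, 0.409, -0.0], [0.409, -0.913, -0.001], [-0.0, 0.0, -1.0]]
force: [0.7, -0.0, -0.1]
opening: 0.2
grasp_force: 0.0
```

Run:
```python
from h import *
np.set_printoptions(precision=4,suppress=True)
for c in("top","scene"):
    p,d=bot.capture(c); cv2.imwrite(f"pics/{c}1.png",p[:,:,::-1])
p=cv2.imread("pics/scene1.png");cv2.imwrite("pics/s1.png",cv2.resize(p[140:300,120:380],(780,480),interpolation=2))
```

```text
(no output)
```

View pics/s1.png

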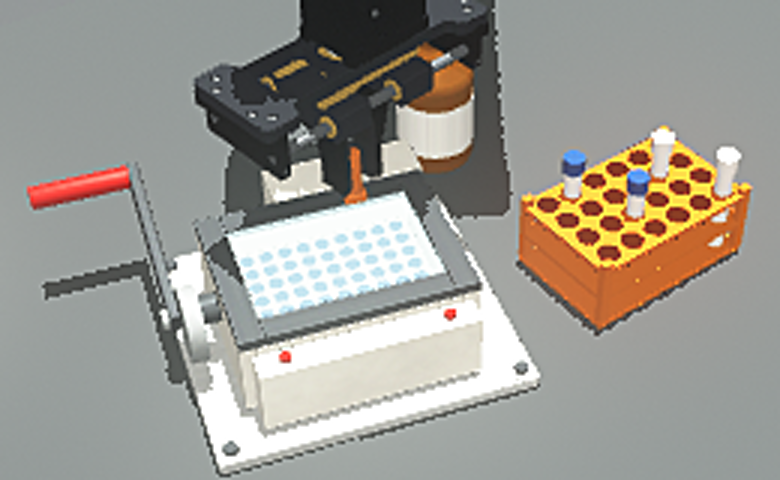

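{"fn": "move_arm", "kwargs": {"increments": [{"xyz": [0,0,0],"roll": 0,"grip": 30},{"xyz": [0,0,-20],"roll": 0,"grip": 30},{"xyz": [0,0,-25],"roll": 0,"grip": 30},{"xyz": [0,0,-25],"roll": 0,"grip": 30},{"xyz": [0,0,-20],"roll": 0,"grip": 60}]}}

```text
time_s: 4.23
position: [0.5327, -0.0387, 0.185]
tcp_rot: [[0.912, 0.41, 0.001], [0.41, -0.912, -0.0], [0.0, 0.001, -1.0]]
force: [-0.1, -0.1, -0.0]
opening: 0.321
grasp_force: 0.0
```

{"fn": "move_arm", "kwargs": {"increments": [{"xyz": [-27.5,27,0],"roll": 0,"grip": 60},{"xyz": [-27.5,27,0],"roll": 0,"grip": 60},{"xyz": [-27.5,27,0],"roll": 0,"grip": 60},{"xyz": [-27.5,27,0],"roll": 0,"grip": 60},{"xyz": [-27.5,27,0],"roll": 0,"grip": 60}]}}

```text
time_s: 4.65
position: [0.4615, -0.2193, 0.1836]
tcp_rot: [[0.912, 0.411, -0.0], [0.411, -0.912, -0.0], [-0.0, 0.0, -1.0]]
force: [1.4, -0.5, -0.6]
opening: 0.582
grasp_force: 0.0
```

Run:
```python
from h import *
np.set_printoptions(precision=4,suppress=True)
s=bot.read_state();print(s["position"],s["joint_positions"])
p,d=bot.capture("top"); cv2.imwrite("pics/t2.png",cv2.resize(p[109:309,227:447,::-1],(660,600),interpolation=2))
r=bot.trace("turnbutton","top")
if r:
    P=cloud("top",d,r[0]["mask"]);K=P[P[:,2]>.106];print(r[0]["conf"],len(K),K.mean(0))
```

```text
[ 0.4615 -0.2193  0.1836] [-37.9568  24.636  100.6862  -0.0138  54.6774  27.8149]
0.74 24 [ 0.5287 -0.0376  0.1157]
```

View pics/t2.png

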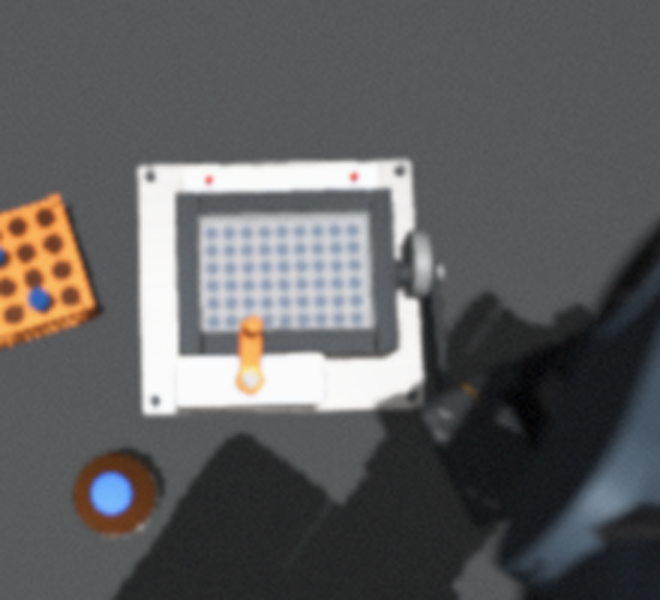

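The turnbutton now points straight onto the lid: knob at (252,325), pivot at (250,378). Next I roll the tool so the fingers close across the handle bar.

{"fn": "move_arm", "kwargs": {"increments": [{"xyz": [0,0,0],"roll": -0.115,"grip": 60},{"xyz": [0,0,0],"roll": -0.115,"grip": 60},{"xyz": [0,0,0],"roll": -0.115,"grip": 60},{"xyz": [0,0,0],"roll": -0.115,"grip": 60},{"xyz": [0,0,0],"roll": -0.115,"grip": 60}]}}

```text
time_s: 5.17
position: [0.4624, -0.2172, 0.1834]
tcp_rot: [[0.538, 0.843, -0.001], [0.843, -0.538, 0.001], [0.0, -0.001, -1.0]]
force: [-0.4, -0.3, -0.6]
opening: 0.6
grasp_force: 0.0
```

{"fn": "move_arm", "kwargs": {"increments": [{"xyz": [0,0,0],"roll": -0.115,"grip": 60},{"xyz": [0,0,0],"roll": -0.115,"grip": 60},{"xyz": [0,0,0],"roll": -0.115,"grip": 60},{"xyz": [0,0,0],"roll": -0.115,"grip": 60},{"xyz": [0,0,0],"roll": -0.115,"grip": 60}]}}

```text
time_s: 5.58
position: [0.4625, -0.2171, 0.1834]
tcp_rot: [[-0.008, 1.0, -0.001], [1.0, 0.008, 0.001], [0.001, -0.001, -1.0]]
force: [-0.4, -0.1, -0.3]
opening: 0.6
grasp_force: 0.0
```

Run:
```python
from h import *
np.set_printoptions(precision=4,suppress=True)
s=bot.read_state(); p,d=bot.capture("wrist"); cv2.imwrite("pics/w2.png",p[:,:,::-1])
R=np.array(s["tcp_rot"]);pos=np.array(s["position"]);print(s["time_s"],pos,R,s["joint_positions"])
for c in("wrist","scene"):
    p,d=bot.capture(c)
    h=cv2.cvtColor(p,cv2.COLOR_RGB2HSV); M=(h[...,1]>140)&((h[...,0]<6)|(h[...,0]>174))
    P=wristcloud(d,M,s) if c=="wrist" else cloud(c,d,M)
    P=P[(P[:,2]>.06)&(P[:,1]<-.17)&(P[:,1]>-.26)&(abs(P[:,0]-.462)<.04)]
    if len(P): print(c,len(P),P.mean(0),P.min(0),P.max(0))
```

```text
5.5833 [ 0.4625 -0.2171  0.1834] [[-0.0078  1.     -0.0006]
 [ 1.      0.0078  0.0006]
 [ 0.0006 -0.0006 -1.    ]] [-37.7008  24.6705 100.6763   0.0098  54.7013 -38.1537]
wrist 1388 [ 0.4618 -0.2131  0.0885] [ 0.423  -0.2491  0.0789] [ 0.47   -0.1738  0.3035]
scene 231 [ 0.4664 -0.2162  0.0856] [ 0.4558 -0.249   0.0766] [ 0.4727 -0.1808  0.0917]
```

View pics/w2.png

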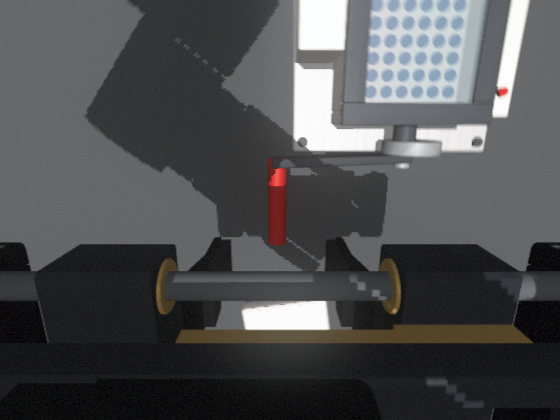

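The handle at (277,205) lies centred between the fingers, and its x and y match the model. I'll lower and grip.

{"fn": "move_arm", "kwargs": {"increments": [{"xyz": [-2,0,35],"roll": 0,"grip": 60},{"xyz": [0,0,35],"roll": 0,"grip": 60},{"xyz": [0,0,30],"roll": 0,"grip": 60},{"xyz": [0,0,20],"roll": 0,"grip": 60},{"xyz": [0,0,0],"roll": 0,"grip": 60}]}}

```text
time_s: 6.15
position: [0.4601, -0.2182, 0.0599]
tcp_rot: [[0.001, 1.0, -0.007], [1.0, -0.001, 0.005], [0.005, -0.007, -1.0]]
force: [-0.0, 1.1, 0.3]
opening: 0.598
grasp_force: 0.0
```

{"fn": "move_arm", "kwargs": {"increments": [{"xyz": [0,0,0],"roll": 0,"grip": 10},{"xyz": [0,0,0],"roll": 0,"grip": 10},{"xyz": [0,0,0],"roll": 0,"grip": 5},{"xyz": [0,0,0],"roll": 0,"grip": 5},{"xyz": [0,0,0],"roll": 0,"grip": 5}]}}

```text
time_s: 6.57
position: [0.4632, -0.2208, 0.0648]
tcp_rot: [[-0.001, 1.0, 0.002], [1.0, 0.001, -0.002], [-0.002, 0.002, -1.0]]
force: [0.3, -0.1, 0.3]
opening: 0.306
grasp_force: 0.0
```

{"fn": "move_arm", "kwargs": {"increments": [{"xyz": [0,0,0],"roll": 0,"grip": 5},{"xyz": [0,0,0],"roll": 0,"grip": 5}]}}

```text
time_s: 6.73
position: [0.4613, -0.2205, 0.0641]
tcp_rot: [[-0.003, 1.0, -0.002], [1.0, 0.003, -0.001], [-0.001, -0.002, -1.0]]
force: [-3.0, -0.6, 3.8]
opening: 0.173
grasp_force: 30.0
```

{"fn": "move_arm", "kwargs": {"increments": [{"xyz": [0,3.1,-9.9],"roll": 0,"grip": 5},{"xyz": [0,4.0,-9.7],"roll": 0,"grip": 5},{"xyz": [0,4.9,-9.3],"roll": 0,"grip": 5},{"xyz": [0,5.6,-8.8],"roll": 0,"grip": 5},{"xyz": [0,6.4,-8.3],"roll": 0,"grip": 5}]}}

```text
time_s: 7.15
position: [0.4816, -0.2204, 0.1088]
tcp_rot: [[-0.004, 1.0, -0.011], [1.0, 0.004, 0.001], [0.001, -0.011, -1.0]]
force: [-10.3, -6.4, -2.9]
opening: 0.173
grasp_force: 30.0
```

{"fn": "move_arm", "kwargs": {"increments": [{"xyz": [0,7.0,-7.8],"roll": 0,"grip": 5},{"xyz": [0,7.8,-7.0],"roll": 0,"grip": 5},{"xyz": [0,8.3,-6.4],"roll": 0,"grip": 5},{"xyz": [0,8.8,-5.6],"roll": 0,"grip": 5},{"xyz": [0,9.3,-4.9],"roll": 0,"grip": 5}]}}

```text
time_s: 7.57
position: [0.5172, -0.2204, 0.1423]
tcp_rot: [[-0.005, 1.0, -0.024], [1.0, 0.005, 0.001], [0.001, -0.024, -1.0]]
force: [-23.9, -4.9, 19.8]
opening: 0.171
grasp_force: 30.0
```

{"fn": "move_arm", "kwargs": {"increments": [{"xyz": [0,9.7,-4.0],"roll": 0,"grip": 5},{"xyz": [0,9.9,-3.1],"roll": 0,"grip": 5},{"xyz": [0,10.3,-2.3],"roll": 0,"grip": 5},{"xyz": [0,10.3,-1.3],"roll": 0,"grip": 5},{"xyz": [0,10.5,-0.5],"roll": 0,"grip": 5}]}}

```text
time_s: 7.98
position: [0.5753, -0.2205, 0.1544]
tcp_rot: [[-0.002, 1.0, -0.007], [1.0, 0.002, -0.001], [-0.001, -0.007, -1.0]]
force: [-8.2, -2.2, 8.2]
opening: 0.172
grasp_force: 30.0
```

{"fn": "move_arm", "kwargs": {"increments": [{"xyz": [0,0,0],"roll": 0,"grip": 5},{"xyz": [0,0,0],"roll": 0,"grip": 5},{"xyz": [0,0,0],"roll": 0,"grip": 5},{"xyz": [0,0,0],"roll": 0,"grip": 5},{"xyz": [0,0,0],"roll": 0,"grip": 5}]}}

```text
time_s: 8.4
position: [0.5767, -0.2206, 0.1542]
tcp_rot: [[-0.002, 1.0, -0.003], [1.0, 0.002, -0.001], [-0.001, -0.003, -1.0]]
force: [-5.0, -0.1, 9.1]
opening: 0.17
grasp_force: 30.0
```

Run:
```python
from h import *
np.set_printoptions(precision=4,suppress=True)
s=bot.read_state();print(s["time_s"],s["position"],s["force"],s["grasp_force"],s["opening"])
p,d=bot.capture("scene"); cv2.imwrite("pics/s3.png",cv2.resize(p[100:300,80:380,::-1],(780,520),interpolation=2))
for l,z in(("turnbutton",.108),("lever_arm",.06)):
    r=bot.trace(l,"scene")
    if r: P=cloud("scene",d,r[0]["mask"]);P=P[P[:,2]>z];print(l,r[0]["conf"],len(P),P.mean(0))
    if r and l=="lever_arm":
        A=P[(P[:,1]>-.178)&(P[:,1]<-.155)]
        for a in np.arange(.06,.18,.02):
            q=A[(A[:,2]>a)&(A[:,2]<a+.02)]
            if len(q): print(a,len(q),np.median(q,0))
h=cv2.cvtColor(p,cv2.COLOR_RGB2HSV); M=(h[...,1]>140)&((h[...,0]<6)|(h[...,0]>174))
P=cloud("scene",d,M);P=P[(P[:,2]>.07)&(P[:,1]<-.15)&(P[:,1]>-.27)&(abs(P[:,0]-.57)<.06)];print("handle",len(P),P.mean(0) if len(P) else 0)
P=cloud("scene",d,M);P=P[(P[:,2]>.06)&(P[:,1]>-.14)&(P[:,1]<.02)&(P[:,0]>.62)&(P[:,0]<.7)];print("pins",len(P),P.max(0) if len(P) else 0)
```

```text
8.4 [ 0.5767 -0.2206  0.1542] [-4.9645 -0.115   9.103 ] 29.99266415834427 0.17048019139891762
turnbutton 0.52 30 [ 0.5345 -0.0383  0.1142]
lever_arm 0.97 250 [ 0.5847 -0.175   0.0928]
0.06 97 [ 0.586  -0.1692  0.0668]
0.08 16 [ 0.5859 -0.1754  0.0904]
0.1 16 [ 0.5856 -0.1762  0.1085]
0.12000000000000001 16 [ 0.5862 -0.1761  0.1285]
0.14 11 [ 0.5855 -0.1767  0.1469]
handle 0 0
pins 53 [ 0.6571 -0.0086  0.0787]
```

View pics/s3.png

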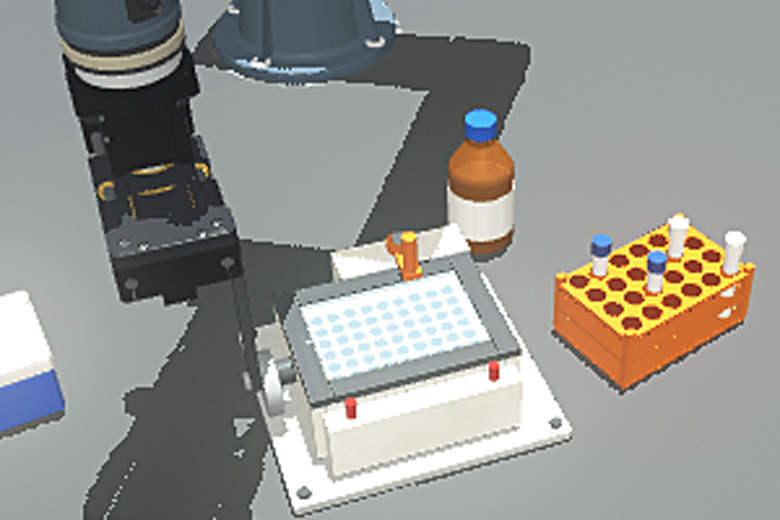

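The lever is straight up: its rear face sits at x = 0.586 over its whole height. The red pins have risen, the button is across the lid and the grip is 30 N.

```bash
python3 -c "
from rig import bot
print(bot.hand_in())"
```

```text
the job is handed in; nothing more can be done
None
```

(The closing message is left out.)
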